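Start the last wing screw of a bench rail with its driver

TASK

The steel rail on the bench is held by three wing screws; two are already screwed down and one still stands proud on its thread. Take the T-handled driver, set it upright and fully down over the proud screw's wing without turning the screw yet, then start the screw with about a quarter turn clockwise (seen from above). Let go and leave the driver standing squarely on the screw.

Things in the scene. Friction and masses are not known exactly. Their poses are not given: they have to be found in the camera images.
- driver: T-handled driver, loose, upright on the bench, 0.3 kg. Origin: centre of its underside, z up. Steel socket 56 (x) x 36 x 36 mm; slot along x, open below, 44 x 12 mm, 26 deep, mouth sloping out over its lowest 10 mm to 52 x 24. Shank 18 mm thick. Wooden handle bar along x, 84 long, 16 thick (y), z = 70 to 96 mm, gripped across its thickness at its middle. Fits the wing either way round.
- screw_head (a point): Proud screw: centre of the top of its round flange (54 mm wide), 44 mm above the bench. z up its axis, x along the wing, turning with it. Wing on the flange: two round ears, together 36 mm long (x), 6 thick, 18 high; at first within 45 degrees of straight ahead. Fully down, the driver's underside rests on the flange; the wing has about 10 degrees of play each way in the slot.
- rail: Dark steel rail fixed to the bench, 290 (y) x 60 x 10 mm; origin under its centre, y along it. Three equal wing screws in a row at its middle and 100 mm to each side; the proud one may be any of them, with a bare thread below its flange. The two already down have flange tops only 19 mm above the bench and do not turn.
- screw (a joint): Angle of the proud screw in rad: 0 at the start, growing as it turns clockwise seen from above, free to 2.6; a quarter turn is 1.57. Needs about 0.1 N m, stays where it is left and does not sink as it turns.

How it is judged (in metres and radians):
On the way:
1. the driver is upright and fully down over the proud screw's wing, the screw not yet turned (less than 17 degrees) (horizontal distance between driver and screw_head below 0.01 m and z of driver in the frame of screw_head below 0.006 m and angle between driver's own z axis and vertical below 0.175 rad and value of joint screw below 0.3 rad), for 0.2 s.
At the end, for the whole second after the job is handed in: The proud screw has been turned clockwise by 0.95 to 2.2 rad (54 to 126 degrees); the driver stands at rest on it, within 10 mm of its axis, its socket's underside no more than 6 mm above the flange, tilted less than 10 degrees (horizontal distance between driver and screw_head below 0.01 m and z of driver in the frame of screw_head below 0.006 m and angle between driver's own z axis and vertical below 0.175 rad and value of joint screw between 0.95 and 2.2 rad and linear speed of driver below 0.02 m/s); the robot touches nothing.
It fails at once if the screw is turned by more than 17 degrees while the driver is not seated square and fully down on it (value of joint screw above 0.3 rad and not (horizontal distance between driver and screw_head below 0.01 m and z of driver in the frame of screw_head below 0.006 m and angle between driver's own z axis and vertical below 0.175 rad)).
It also fails if it takes over 45 s, if anything falls off the work surface, if the arm or the gripper's body presses on something with over 40 N, if the wrist force passes 120 N, or if a joint passes its speed limit or range.

ROBOT

A 6-joint arm with a two-finger parallel gripper is mounted at the origin on a cart in front of the work surface, level with it; the furniture and walls round the work are solid. World frame = base frame: x ahead of the robot, y to its left, z up, the work surface at z = 0. Lengths are in m, angles in degrees, forces in N, time in s.
With the tool pointing down it reaches from about 0.35 to 0.875 m from the base axis. Payload 4.2 kg.
Tool frame: the origin (TCP) lies at the centre of the arm's flange, where the gripper is bolted on; the fingertips stand 182 mm ahead of it and the grasp point (between the pads) lies 164 mm ahead of it (r.tcp_to_tips is the distance from the TCP to the fingertips, in m); z points along the fingers, y is the direction in which the jaws open and shut (so a half turn about z gives the same grasp; the last joint's range is limited). The gripper opens to 87 mm and grips with 3 to 60 N. Pads are 19 mm wide; open, the fingers measure 117 mm over their backs; the gripper's body (75 mm by 190 mm) begins 51 mm behind the grasp point.
Start: joints at [85.52, 22.042, 0.453, 0, -68.411, -14.817], TCP at [0.207, 0.59, 0.405] pointing down, gripper open.
Joint ranges: [-179.83, 179.83], [-69.29, 118.12], [-61.27, 80.66], [-181.25, 117.63], [-171.15, -9.14], [-177.46, 177.46]. Speed limits (degrees/s): [159.86, 159.86, 180, 180, 180, 180].

INTERFACE

Orientations are given as a 3x3 rotation matrix whose columns are the frame's x, y, z axes.
In Python, from station import r, viewer, order gives the robot as it stands.
- The arm moves only by the tool send_rows, never from a script. Its argument "steps" is a list of rows, each an object with "offset": the shift along the tool's x, y, z in mm, a list of three; "delta_rot": the turn, a rotation vector about the tool's x, y, z in degrees, a list of three; "gripper": the opening, from 0 (shut) to 1 (fully open). A call has 1 to 12 rows; each row shifts and turns the pose as measured when the row begins, along the tool's axes as they then stand; what a row does not reach is not made up. A row lasts 1/10 s, in which the tool goes at most 50 mm and 8.59 degrees, less where a joint would pass 70% of its speed; a pose out of reach is approached as far as the arm can. A call is refused whole if a number of a shift passes 50 or a number of a turn 8.59, either way. A call with a gripper value outside its range is refused whole. The fingers move at their own pace and stop on an object; the grip force is fixed at half the most. Time passes only in rows, so rows that do not move let the fingers close. It gives the time, the measured TCP pose, the force and the opening at its end, in the units of the state.
- r.sense(): the state, without advancing time (a new reading comes with each control period).
- viewer.capture(name): name is "scene" or "top" or "wrist"; returns (picture, depth): 384x512x3 uint8, red, green, blue; 384x512 float32, m along the optical axis (not along the pixel's ray), 0 where there is no reading.
- viewer.get_calibration(name): a dict with "fov_y" (degrees; the focal length in pixels is half the picture's height over the tangent of half this angle, whatever the lens; pixels are square), "cx", "cy" (the principal point, pixels), "extrinsics" (4x4, takes a point from camera to world coordinates). Camera axes: x right, y down, z forward; pixel columns grow to the right and rows downward; lengths in m; the calibration is good to about 2 mm. A picture is of the moment at which its call begins: read the wrist's pose just before it. get_calibration takes no time and is no camera call; for the wrist camera it gives the pose at the moment of the call.
- order.finish_job(): hands the job in, once; it reports no verdict.
The state is a dict: "time_s": time; "joints": joint angles; "joint_velocities": joint speeds; "effort": joint torques, N m; "tcp_pos": TCP position; "ee_rot": TCP orientation; "wrist_force": force on the tool from outside, world axes, zero at the start; "moment": the same for the moment, N m; "gripper_width": opening from 0.0 (shut) to 1.0 (fully open).
Only numpy, scipy, OpenCV 4.12 (cv2) and the standard library are available. Lean on these libraries where they do the work, as an engineer would, in place of code of your own. Each camera call takes 0.05 s, during which the arm holds its last target. There are 200 camera calls.

## Working session

There is one attempt and no reset: what is moved stays moved. The work goes in short steps, Python scripts to look and compute and a tool call to move; the robot and the scene stay as the last step left them, time stands still between calls to the robot, and variables do not carry over. Pictures are saved under pics/ and viewed, about 8 in all and at most 12, crops included, and the job is handed in when it is done.

Besides the shell and the picture viewer there is one more tool, called after ">>>" as name(argument=value, ...) on one line, values as JSON. send_rows: Moves the arm, as the interface text tells. Its arguments: {"type":"object","properties":{"steps":{"type":"array"}},"required":["steps"]}

```bash
mkdir -p pics; ls
cat > h.py <<'E'
import numpy as np, cv2
from station import r, viewer, order
def cap(n,f=None):
    c=viewer.get_calibration(n); p,d=viewer.capture(n)
    if f: cv2.imwrite('pics/'+f,p[:,:,::-1]); np.savez('pics/'+f+'.npz',p=p,d=d,E=c['extrinsics'],k=[c['fov_y'],c['cx'],c['cy']])
    return p,d,c
def cloud(d,c):
    h,w=d.shape; f=h/2/np.tan(np.radians(c['fov_y'])/2)
    v,u=np.mgrid[:h,:w]
    P=np.stack([(u-c['cx'])/f*d,(v-c['cy'])/f*d,d],-1)
    E=np.array(c['extrinsics']); W=P@E[:3,:3].T+E[:3,3]; W[d<=0]=np.nan
    return W
E
python3 - <<'E'
from h import *
np.set_printoptions(precision=3,suppress=True)
a=[]
for n in ('scene','top'):
    p,d,c=cap(n,n+'0.png'); W=cloud(d,c); np.save(f'pics/{n}W.npy',W); a.append(p)
    print(n,c['extrinsics'])
cv2.imwrite('pics/both.png',cv2.resize(np.vstack(a)[:,:,::-1],(448*1,600+72))[:,:] if 0 else np.hstack(a)[:,:,::-1][:, :])
s=r.sense();print(s)
E
python3 -c "
import cv2;a=cv2.imread('pics/both.png');cv2.imwrite('pics/both_s.png',cv2.resize(a,(800,300)))"
```

```text
pics
scene [[ 0.753 -0.413  0.512 -0.019]
 [-0.658 -0.464  0.593 -0.431]
 [-0.007 -0.783 -0.621  0.686]
 [ 0.     0.     0.     1.   ]]
top [[ 0.022 -0.998  0.067  0.427]
 [-1.    -0.022 -0.003  0.182]
 [ 0.004 -0.066 -0.998  0.916]
 [ 0.     0.     0.     1.   ]]
{'time_s': 0.1, 'joints': array([ 85.521,  22.086,   0.387,  -0.026, -68.411, -14.817]), 'joint_velocities': array([-0.083, -0.072,  0.253,  0.126, -0.072,  0.045]), 'effort': array([ -0.   , -39.169,  18.794,   4.232,   0.014,  -0.   ]), 'tcp_pos': array([0.206, 0.59 , 0.404]), 'ee_rot': array([[ 0.944, -0.331, -0.001],
       [-0.331, -0.944, -0.002],
       [ 0.   ,  0.002, -1.   ]]), 'wrist_force': array([ 0.251,  1.111, -0.716]), 'moment': array([-0.012,  0.047, -0.038]), 'gripper_width': 0.9997361394975989}
```

View pics/both_s.png

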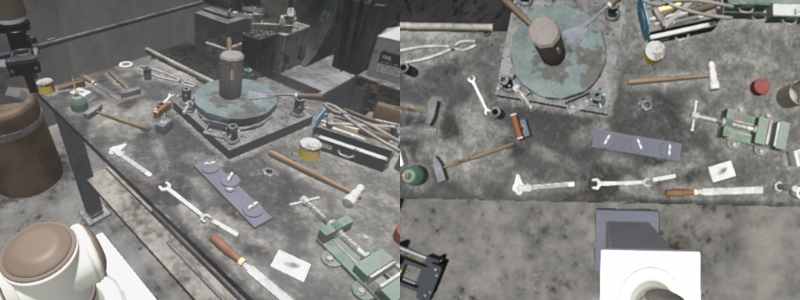

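The two stills show the rail at top-view pixel (305,185), and the driver with its orange handle near (152,162). I'll view enlarged crops.

Run:
```python
from h import *
np.set_printoptions(precision=3,suppress=True)
p=cv2.imread('pics/top0.png'); s=cv2.imread('pics/scene0.png')
A=cv2.resize(p[150:215,240:370],None,fx=6,fy=4.5 and 6)[:300,:780]
B=cv2.resize(p[130:190,120:180],(300,300)); C=cv2.resize(s[195:295,240:360],(360,300)); 
D=np.zeros((300,120,3),np.uint8)
D2=cv2.resize(s[105:165,170:210],(120,180)); D[:180]=D2
cv2.imwrite('pics/crops.png',np.vstack([cv2.resize(A,(780,300)),np.hstack([B,C,D])]))
W=np.load('pics/topW.npy')
hsv=cv2.cvtColor(p,cv2.COLOR_BGR2HSV)
def rep(name,m):
    Q=W[m]; Q=Q[np.isfinite(Q[:,0])]
    print(name,len(Q),np.median(Q,0),Q.min(0),Q.max(0))
m=np.zeros(p.shape[:2],bool); m[135:185,130:175]=True
rep('drv >60mm',m&(W[...,2]>.06))
Q=W[m&(W[...,2]>.06)]; (c,sz,a)=cv2.minAreaRect(Q[:,:2].astype(np.float32)); print(c,sz,a)
m=np.zeros(p.shape[:2],bool); m[150:215,240:370]=True
for lo,hi in ((.005,.013),(.015,.03),(.03,.04),(.04,.05),(.05,.07)): 
    k=m&(W[...,2]>lo)&(W[...,2]<hi)
    n,l,st,ce=cv2.connectedComponentsWithStats(k.astype(np.uint8))
    for i in range(1,n):
        if st[i,4]>6: print(lo,ce[i],end=''); rep('',l==i)
```

```text
drv >60mm 337 [0.535 0.414 0.095] [0.492 0.378 0.06 ] [0.601 0.436 0.102]
(0.5499837398529053, 0.4136081635951996) (0.051031485199928284, 0.11222520470619202) 78.67491149902344
0.005 [302.4   185.305] 1516 [0.489 0.068 0.01 ] [ 0.443 -0.098  0.005] [0.539 0.195 0.013]
0.015 [264.742 178.176] 318 [0.505 0.148 0.02 ] [0.48  0.122 0.016] [0.531 0.173 0.03 ]
0.015 [342.876 191.226] 314 [ 0.477 -0.047  0.02 ] [ 0.452 -0.075  0.015] [ 0.502 -0.023  0.029]
0.03 [264.848 177.818] 33 [0.504 0.148 0.036] [0.489 0.138 0.03 ] [0.519 0.158 0.04 ]
0.03 [344.581 190.93 ] 43 [ 0.476 -0.049  0.035] [ 0.459 -0.053  0.03 ] [ 0.494 -0.046  0.039]
0.04 [305.284 184.116] 328 [0.49  0.05  0.044] [0.464 0.023 0.041] [0.515 0.075 0.049]
0.05 [306.196 183.63 ] 46 [0.491 0.05  0.06 ] [0.475 0.04  0.05 ] [0.507 0.058 0.064]
```

View pics/crops.png

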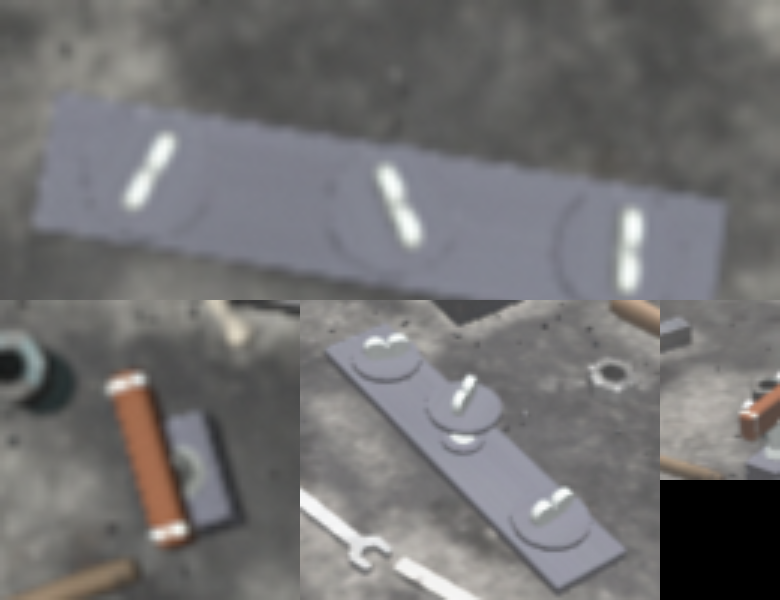

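Middle screw is proud, at about (0.490, 0.050). The driver's handle stands at about (0.53, 0.41). Next come the orientations and the clearance around the driver.

Run:
```python
from h import *
np.set_printoptions(precision=3,suppress=True)
def line(P):
    c,sz,a=cv2.minAreaRect(P[:,:2].astype(np.float32)); b=cv2.boxPoints((c,sz,a))
    e=[b[1]-b[0],b[2]-b[1]]; e=max(e,key=np.linalg.norm); 
    v=np.linalg.svd(P[:,:2]-P[:,:2].mean(0),full_matrices=False)[2][0]
    return np.array(c),np.array(sz),np.degrees(np.arctan2(e[1],e[0]))%180,np.degrees(np.arctan2(v[1],v[0]))%180
for n,roiD,roiS in (('top',(130,190,120,180),(165,205,290,322)),('scene',(105,165,170,235),(205,245,280,312))):
    p=cv2.imread(f'pics/{n}0.png'); W=np.load(f'pics/{n}W.npy'); hsv=cv2.cvtColor(p,cv2.COLOR_BGR2HSV)
    z=np.load(f'pics/{n}0.png.npz'); E=z['E']; k=z['k']; f=192/np.tan(np.radians(k[0])/2)
    def ray(m,h):
        v,u=np.nonzero(m); D=np.stack([(u-k[1])/f,(v-k[2])/f,np.ones(len(u))],1)@E[:3,:3].T
        return E[:3,3]+D*((h-E[2,3])/D[:,2])[:,None]
    m=np.zeros(p.shape[:2],bool); a,b,c,d=roiD; m[a:b,c:d]=True
    o=m&(W[...,2]>.085)&(W[...,2]<.11)
    print(n,'handle',o.sum(),line(ray(o,.096)))
    if n=='top':
        o2=m&(W[...,2]>.02)&(W[...,2]<.05); print('socket mid z',o2.sum(),line(W[o2]))
    m[:]=False; a,b,c,d=roiS; m[a:b,c:d]=True
    w=m&(W[...,2]>.049)&(W[...,2]<.07)
    print(n,'wing',w.sum(),line(W[w]),'ray',line(ray(m&(hsv[...,2]>170)&(hsv[...,1]<60),.062)))
W=np.load('pics/topW.npy'); D=np.array([.53,.41])
near=(np.hypot(W[...,0]-D[0],W[...,1]-D[1])<.2)&(W[...,2]>.04)
q=W[near]; g={}
for x,y,zz in q: g.setdefault((round(float(x)/.03)*3,round(float(y)/.03)*3),[]).append(zz)
print({k:round(float(max(v)),2) for k,v in sorted(g.items())})
```

```text
top handle 269 (array([0.532, 0.415]), array([0.083, 0.019]), np.float32(18.6684), np.float64(18.25109245362526))
socket mid z 317 (array([0.547, 0.427]), array([0.125, 0.155]), np.float32(102.70454), np.float64(60.56220504403538))
top wing 46 (array([0.491, 0.049]), array([0.035, 0.006]), np.float32(22.778305), np.float64(24.344644789485187)) ray (array([0.49, 0.05]), array([0.033, 0.009]), np.float32(23.909784), np.float64(22.934053606831583))
scene handle 188 (array([0.579, 0.43 ]), array([0.209, 0.029]), np.float32(22.319885), np.float64(23.498789674055104))
scene wing 59 (array([0.49 , 0.047]), array([0.037, 0.007]), np.float32(23.513666), np.float64(21.660810434223663)) ray (array([0.484, 0.05 ]), array([0.11 , 0.031]), np.float32(57.814053), np.float64(53.86067652841591))
{(48, 39): 0.09, (48, 42): 0.09, (51, 39): 0.1, (51, 42): 0.1, (54, 42): 0.1, (57, 27): 0.05, (57, 42): 0.1, (57, 45): 0.1, (57, 48): 0.06, (57, 51): 0.06, (60, 21): 0.05, (60, 24): 0.05, (60, 27): 0.08, (60, 30): 0.04, (60, 33): 0.04, (60, 39): 0.07, (60, 48): 0.06, (60, 51): 0.06, (63, 24): 0.1, (63, 27): 0.1, (63, 30): 0.1, (63, 33): 0.1, (63, 36): 0.1, (63, 39): 0.1, (63, 42): 0.06, (63, 45): 0.05, (63, 48): 0.04, (63, 51): 0.04, (66, 24): 0.1, (66, 27): 0.1, (66, 30): 0.1, (66, 33): 0.1, (66, 36): 0.1, (66, 39): 0.1, (66, 42): 0.1, (66, 45): 0.1, (66, 48): 0.1, (66, 51): 0.04, (69, 27): 0.1, (69, 30): 0.1, (69, 33): 0.1, (69, 36): 0.1, (69, 39): 0.1, (69, 42): 0.1, (69, 45): 0.1, (69, 48): 0.1, (69, 51): 0.04, (72, 33): 0.24, (72, 36): 0.1, (72, 39): 0.1, (72, 42): 0.1, (72, 45): 0.1, (72, 48): 0.04, (72, 51): 0.04}
```

>>> send_rows(steps=[{"offset": [0, 0, 0], "delta_rot": [0, 0, -7.5], "gripper": 0.6}, {"offset": [0, 0, 0], "delta_rot": [0, 0, -7.5], "gripper": 0.6}, {"offset": [0, 0, 0], "delta_rot": [0, 0, -7.5], "gripper": 0.6}, {"offset": [0, 0, 0], "delta_rot": [0, 0, -7.5], "gripper": 0.6}, {"offset": [0, 0, 0], "delta_rot": [0, 0, -7.5], "gripper": 0.6}, {"offset": [0, 0, 0], "delta_rot": [0, 0, 0], "gripper": 0.6}])

```text
time_s: 0.7
tcp_pos: [0.2062, 0.5891, 0.3997]
ee_rot: [[0.942, 0.336, -0.003], [0.336, -0.942, -0.01], [-0.006, 0.008, -1.0]]
wrist_force: [-0.3, -0.8, 0.2]
gripper_width: 0.62
```

>>> send_rows(steps=[{"offset": [25, 27, 6], "delta_rot": [0, 0, 0], "gripper": 0.6}, {"offset": [25, 27, 6], "delta_rot": [0, 0, 0], "gripper": 0.6}, {"offset": [25, 27, 6], "delta_rot": [0, 0, 0], "gripper": 0.6}, {"offset": [25, 27, 6], "delta_rot": [0, 0, 0], "gripper": 0.6}, {"offset": [25, 27, 6], "delta_rot": [0, 0, 0], "gripper": 0.6}, {"offset": [25, 27, 6], "delta_rot": [0, 0, 0], "gripper": 0.6}, {"offset": [25, 27, 6], "delta_rot": [0, 0, 0], "gripper": 0.6}, {"offset": [25, 27, 6], "delta_rot": [0, 0, 0], "gripper": 0.6}, {"offset": [25, 27, 6], "delta_rot": [0, 0, 0], "gripper": 0.6}, {"offset": [0, 0, 0], "delta_rot": [0, 0, 0], "gripper": 0.6}])

```text
time_s: 1.7
tcp_pos: [0.507, 0.4268, 0.34]
ee_rot: [[0.951, 0.309, -0.007], [0.309, -0.951, -0.014], [-0.011, 0.011, -1.0]]
wrist_force: [-0.1, -0.5, -0.8]
gripper_width: 0.6
```

```bash
cat >> h.py <<'E'
def go(x,y,z,head):
    s=r.sense(); R=np.array(s['ee_rot']); p=np.array(s['tcp_pos'])
    h=np.radians(head); T=np.array([[np.cos(h),np.sin(h),0],[np.sin(h),-np.cos(h),0],[0,0,-1]])
    from scipy.spatial.transform import Rotation as Ro
    print('t',round(s['time_s'],2),'tcp',p.round(4),'head',np.degrees(np.arctan2(R[1,0],R[0,0])).round(2),'w',round(s['gripper_width'],3),'F',np.round(s['wrist_force'],1))
    print('offset now-axes',(R.T@(np.array([x,y,z])-p)*1000).round(1),'target-axes',(T.T@(np.array([x,y,z])-p)*1000).round(1),'rot',Ro.from_matrix(R.T@T).as_rotvec(degrees=True).round(2))
E
python3 - <<'E'
from h import *
go(.532,.415,.247,18.3)
p,d,c=cap('wrist','wrist1.png')
E
```

```text
t 1.7 tcp [0.507  0.4268 0.34  ] head 18.02 w 0.6 F [-0.1 -0.5 -0.8]
offset now-axes [21.1 18.  93. ] target-axes [20.  19.1 93. ] rot [ 0.63  0.63 -0.28]
```

View pics/wrist1.png

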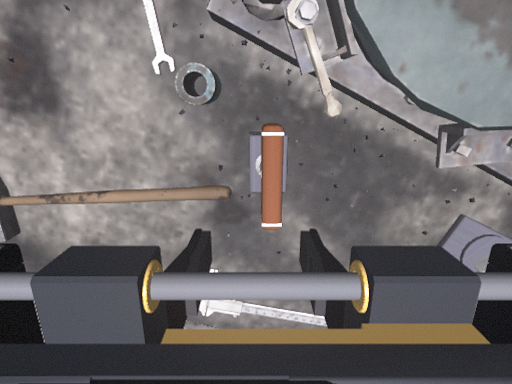

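The wrist view shows the handle vertical in the image, from (272,125) to (272,230), so it is parallel to the jaws. I'll refine its position with rays at z = 0.096.

Run:
```python
from h import *
z=np.load('pics/wrist1.png.npz');p=z['p'][:,:,::-1].copy();E=z['E'];k=z['k'];f=192/np.tan(np.radians(k[0])/2)
d=z['d']; W=cloud(d,dict(fov_y=k[0],cx=k[1],cy=k[2],extrinsics=E))
m=np.zeros(d.shape,bool);m[110:240,240:300]=True
m&=(W[...,2]>.088)&(W[...,2]<.105)
v,u=np.nonzero(m);D=np.stack([(u-k[1])/f,(v-k[2])/f,np.ones(len(u))],1)@E[:3,:3].T
P=E[:3,3]+D*((.096-E[2,3])/D[:,2])[:,None]
c,s,a=cv2.minAreaRect(P[:,:2].astype(np.float32));print(len(u),c,s,a, np.median(W[m],0))
go(c[0],c[1],.247,18.3)
```

```text
2171 (0.5327574610710144, 0.42026668787002563) (0.08242882788181305, 0.016058653593063354) 17.766815185546875 [0.53592069 0.42120566 0.09566146]
t 1.75 tcp [0.5058 0.4277 0.3404] head 18.11 w 0.6 F [-0.7  0.   0.3]
offset now-axes [24.3 14.5 93.3] target-axes [23.3 15.6 93.4] rot [ 0.6   0.62 -0.19]
```

>>> send_rows(steps=[{"offset": [12, 7, 10], "delta_rot": [0.3, 0.3, -0.1], "gripper": 0.6}, {"offset": [12, 7, 20], "delta_rot": [0.3, 0.3, -0.1], "gripper": 0.6}, {"offset": [0, 0, 20], "delta_rot": [0, 0, 0], "gripper": 0.6}, {"offset": [0, 0, 0], "delta_rot": [0, 0, 0], "gripper": 0.6}])

```text
time_s: 2.15
tcp_pos: [0.5329, 0.423, 0.2884]
ee_rot: [[0.95, 0.312, 0.001], [0.312, -0.95, 0.002], [0.001, -0.002, -1.0]]
wrist_force: [-0.2, 0.1, -0.7]
gripper_width: 0.599
```

```bash
python3 -c "
from h import *
go(.5327,.419,.247,18)"
```

```text
t 2.15 tcp [0.5329 0.423  0.2884] head 18.16 w 0.599 F [-0.2  0.1 -0.7]
offset now-axes [-1.4  3.8 41.3] target-axes [-1.4  3.8 41.4] rot [-0.12 -0.07  0.16]
```

>>> send_rows(steps=[{"offset": [-1, 3, 15], "delta_rot": [0, 0, 0], "gripper": 0.6}, {"offset": [0, 0, 15], "delta_rot": [0, 0, 0], "gripper": 0.6}, {"offset": [0, 0, 11], "delta_rot": [0, 0, 0], "gripper": 0.6}, {"offset": [0, 0, 0], "delta_rot": [0, 0, 0], "gripper": 0.6}])

```text
time_s: 2.55
tcp_pos: [0.532, 0.4226, 0.2483]
ee_rot: [[0.95, 0.314, 0.004], [0.314, -0.95, 0.005], [0.005, -0.003, -1.0]]
wrist_force: [0.6, -0.4, 0.2]
gripper_width: 0.601
```

Run:
```python
from h import *
go(.5327,.419,.247,18)
cap('wrist','wrist2.png')
```

```text
t 2.55 tcp [0.532  0.4226 0.2483] head 18.27 w 0.601 F [ 0.6 -0.4  0.2]
offset now-axes [-0.5  3.7  1.3] target-axes [-0.5  3.7  1.3] rot [-0.18 -0.29  0.27]
```

View pics/wrist2.png

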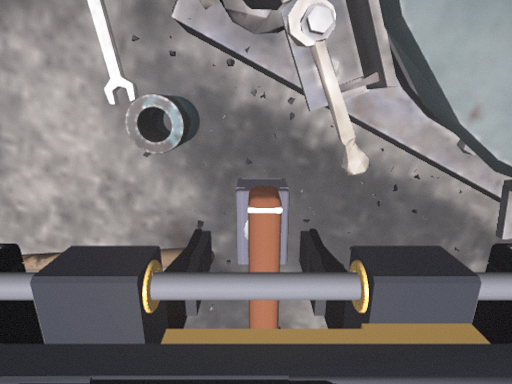

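The handle sits at column 265, against a jaw midpoint of about 256. That agrees with the +3.7 mm offset in y. I'll correct it and close.

>>> send_rows(steps=[{"offset": [0, 4, 1], "delta_rot": [0, 0, 0], "gripper": 0.6}, {"offset": [0, 0, 0], "delta_rot": [0, 0, 0], "gripper": 0.6}, {"offset": [0, 0, 0], "delta_rot": [0, 0, 0], "gripper": 0.0}, {"offset": [0, 0, 0], "delta_rot": [0, 0, 0], "gripper": 0.0}, {"offset": [0, 0, 0], "delta_rot": [0, 0, 0], "gripper": 0.0}, {"offset": [0, 0, 0], "delta_rot": [0, 0, 0], "gripper": 0.0}, {"offset": [0, 0, 0], "delta_rot": [0, 0, 0], "gripper": 0.0}, {"offset": [0, 0, 0], "delta_rot": [0, 0, 0], "gripper": 0.0}])

```text
time_s: 3.4
tcp_pos: [0.5342, 0.4198, 0.2526]
ee_rot: [[0.949, 0.315, 0.01], [0.314, -0.949, 0.011], [0.013, -0.007, -1.0]]
wrist_force: [0.8, 0.6, -0.4]
gripper_width: 0.184
```

```bash
python3 -c "
from h import *
go(.4905,.0495,.360,23.3)"
```

```text
t 3.4 tcp [0.5342 0.4198 0.2526] head 18.33 w 0.184 F [ 0.8  0.6 -0.4]
offset now-axes [-156.5  337.  -111.9] target-axes [-186.6  322.8 -107.4] rot [-0.37 -0.77 -4.97]
```

>>> send_rows(steps=[{"offset": [0, 0, -20], "delta_rot": [0, 0, 0], "gripper": 0.0}, {"offset": [0, 0, -30], "delta_rot": [0, 0, 0], "gripper": 0.0}, {"offset": [0, 0, -30], "delta_rot": [0, 0, 0], "gripper": 0.0}, {"offset": [0, 0, -30], "delta_rot": [0, 0, 0], "gripper": 0.0}, {"offset": [0, 0, 0], "delta_rot": [0, 0, -2.5], "gripper": 0.0}, {"offset": [0, 0, 0], "delta_rot": [0, 0, -2.5], "gripper": 0.0}, {"offset": [0, 0, 0], "delta_rot": [0, 0, 0], "gripper": 0.0}])

```text
time_s: 4.1
tcp_pos: [0.5317, 0.4176, 0.3585]
ee_rot: [[0.918, 0.396, -0.003], [0.396, -0.918, 0.002], [-0.002, -0.003, -1.0]]
wrist_force: [-0.2, 0.3, -2.7]
gripper_width: 0.182
```

>>> send_rows(steps=[{"offset": [-10, 17, 0], "delta_rot": [0, 0, 0], "gripper": 0.0}, {"offset": [-16, 28, 0], "delta_rot": [0, 0, 0], "gripper": 0.0}, {"offset": [-16, 28, 0], "delta_rot": [0, 0, 0], "gripper": 0.0}, {"offset": [-16, 28, 0], "delta_rot": [0, 0, 0], "gripper": 0.0}, {"offset": [-16, 28, 0], "delta_rot": [0, 0, 0], "gripper": 0.0}, {"offset": [-16, 28, 0], "delta_rot": [0, 0, 0], "gripper": 0.0}, {"offset": [-16, 28, 0], "delta_rot": [0, 0, 0], "gripper": 0.0}, {"offset": [-16, 28, 0], "delta_rot": [0, 0, 0], "gripper": 0.0}, {"offset": [-16, 28, 0], "delta_rot": [0, 0, 0], "gripper": 0.0}, {"offset": [-16, 28, 0], "delta_rot": [0, 0, 0], "gripper": 0.0}, {"offset": [-10, 17, 0], "delta_rot": [0, 0, 0], "gripper": 0.0}, {"offset": [0, 0, 0], "delta_rot": [0, 0, 0], "gripper": 0.0}])

```text
time_s: 5.3
tcp_pos: [0.4863, 0.0776, 0.3473]
ee_rot: [[0.923, 0.384, -0.024], [0.384, -0.923, -0.007], [-0.025, -0.002, -1.0]]
wrist_force: [0.6, -0.5, -2.7]
gripper_width: 0.185
```

Run:
```python
from h import *
go(.4905,.0495,.360,23.3)
cap('wrist','wrist3.png'); cap('scene','scene3.png')
a=cv2.imread('pics/wrist3.png');b=cv2.imread('pics/scene3.png')
cv2.imwrite('pics/v3.png',np.hstack([cv2.resize(a,(400,300)),cv2.resize(b[60:360,100:500],(400,300))]))
```

```text
t 5.3 tcp [0.4863 0.0776 0.3473] head 22.57 w 0.185 F [ 0.6 -0.5 -2.7]
offset now-axes [ -7.2  27.5 -12.6] target-axes [ -7.3  27.5 -12.7] rot [-0.14  1.43 -0.73]
```

View pics/v3.png

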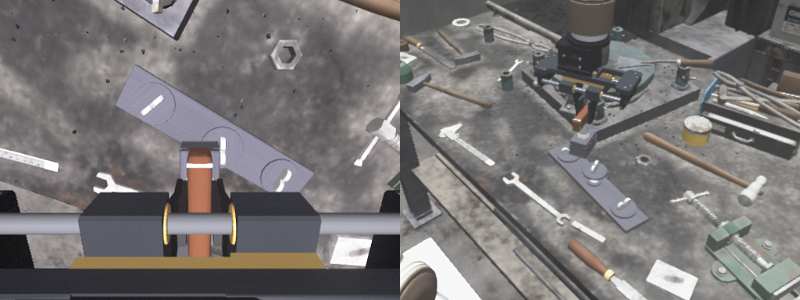

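Wrist view: the driver is held straight. The proud wing, near (222,150) in the left half, runs parallel to the slot and lies right of the socket. I'll measure the wing and flange from this view.

Run:
```python
from h import *
np.set_printoptions(precision=4,suppress=True)
z=np.load('pics/wrist3.png.npz');p=z['p'][:,:,::-1].copy();E=z['E'];k=z['k'];d=z['d']
f=192/np.tan(np.radians(k[0])/2)
W=cloud(d,dict(fov_y=k[0],cx=k[1],cy=k[2],extrinsics=E))
near=np.hypot(W[...,0]-.49,W[...,1]-.05)<.035
m=near&(W[...,2]>.048)&(W[...,2]<.07); Q=W[m]; print('wing',len(Q),cv2.minAreaRect(Q[:,:2].astype(np.float32)),Q[:,2].max())
m2=near&(W[...,2]>.038)&(W[...,2]<.048); Q=W[m2]; 
cs,_=cv2.findContours((m2|m).astype(np.uint8),0,1); c=max(cs,key=cv2.contourArea)[:,0]
D=np.stack([(c[:,0]-k[1])/f,(c[:,1]-k[2])/f,np.ones(len(c))],1)@E[:3,:3].T
P=(E[:3,3]+D*((.044-E[2,3])/D[:,2])[:,None])[:,:2]
# robust circle r=27mm
from scipy.optimize import least_squares
s=least_squares(lambda q:np.hypot(*(P-q).T)-.027,[.49,.05],loss='soft_l1',f_scale=.001);print('flange',len(Q),s.x,np.median(abs(s.fun)),P.min(0),P.max(0))
# driver in the grip: handle
R=E[:3,:3]
h=(W[...,2]>.15)&(W[...,2]<.2); h[:,:220]=0;h[:,300:]=0;h[230:]=0
hsv=cv2.cvtColor(p,cv2.COLOR_BGR2HSV); h=(hsv[...,1]>110)&((hsv[...,0]<15))&(np.arange(384)[:,None]<230)&(abs(np.arange(512)-256)<40)
print('handle front', h.sum(), np.nanmedian(W[h],0), cv2.boundingRect(h.astype(np.uint8)))
sk=(W[...,2]>.085)&(W[...,2]<.145)&(abs(np.arange(512)-256)<50)&(np.arange(384)[:,None]<235)
Q=W[sk];print('socket',len(Q),np.median(Q,0),Q.min(0),Q.max(0), cv2.boundingRect(sk.astype(np.uint8)))
s=r.sense();print(s['tcp_pos'])
```

```text
wing 257 ((0.4902278482913971, 0.051446493715047836), (0.034293677657842636, 0.005984846502542496), 23.605815887451172) 0.06297741323002592
flange 1309 [0.4899 0.0511] 0.0009253408616333794 [0.4651 0.0248] [0.5166 0.078 ]
handle front 725 [0.5084 0.0892 0.1893] (240, 189, 31, 41)
socket 1236 [0.4962 0.0845 0.1295] [0.4704 0.059  0.0947] [0.5083 0.1019 0.1346] (230, 180, 52, 51)
[0.4871 0.0794 0.3476]
```

>>> send_rows(steps=[{"offset": [0, 10, 3], "delta_rot": [0, 0.7, -0.5], "gripper": 0.0}, {"offset": [-1, 10, 3], "delta_rot": [0, 0.7, -0.5], "gripper": 0.0}, {"offset": [-2, 5, 3], "delta_rot": [0, 0, 0], "gripper": 0.0}, {"offset": [0, 0, 3], "delta_rot": [0, 0, 0], "gripper": 0.0}, {"offset": [0, 0, 0], "delta_rot": [0, 0, 0], "gripper": 0.0}])

```text
time_s: 5.9
tcp_pos: [0.4958, 0.0569, 0.3335]
ee_rot: [[0.914, 0.406, 0.001], [0.406, -0.914, 0.004], [0.003, -0.003, -1.0]]
wrist_force: [-0.6, 0.4, -2.7]
gripper_width: 0.18
```

```bash
cat > sock.py <<'E'
from h import *
import sys
np.set_printoptions(precision=4,suppress=True)
go(.4928,.0522,.335,23.6)
s=r.sense();p,d,c=cap('wrist',sys.argv[1]);W=cloud(d,c)
R=np.array(s['ee_rot']);T=(W-np.array(s['tcp_pos']))@R*1000  # tool frame mm
u0=s['tcp_pos'][2]-.2526
m=(W[...,2]>u0+.005)&(W[...,2]<u0+.045)&(abs(T[...,1])<30)&(abs(T[...,0])<45)&(T[...,2]>200)
Q=T[m];print('socket tool',len(Q),np.percentile(Q,[2,50,98],axis=0))
t=m&(W[...,2]>u0+.032);Q=T[t];print('top face',len(Q),Q.min(0),Q.max(0),'world top z',np.median(W[t][:,2]))
np.save('pics/m.npy',t)
E
python3 sock.py wrist4.png
```

```text
t 5.9 tcp [0.4958 0.0569 0.3335] head 23.98 w 0.18 F [-0.6  0.4 -2.7]
offset now-axes [-4.6  3.1 -1.6] target-axes [-4.6  3.1 -1.5] rot [-0.17 -0.16  0.38]
socket tool 1151 [[ -3.2132 -18.4568 215.3424]
 [ 18.1295   0.1554 217.3558]
 [ 22.931   16.7222 246.356 ]]
top face 760 [ -4.7263 -18.8841 212.9431] [ 23.115   17.1031 220.5071] world top z 0.11674752448446922
```

>>> send_rows(steps=[{"offset": [-3, 4, 0], "delta_rot": [0, 0, 0.4], "gripper": 0.0}, {"offset": [0, 0, 0], "delta_rot": [0, 0, 0], "gripper": 0.0}, {"offset": [0, 0, 0], "delta_rot": [0, 0, 0], "gripper": 0.0}])

```text
time_s: 6.25
tcp_pos: [0.4948, 0.0524, 0.3339]
ee_rot: [[0.916, 0.401, 0.002], [0.401, -0.916, 0.004], [0.004, -0.003, -1.0]]
wrist_force: [-0.3, -0.6, -3.1]
gripper_width: 0.179
```

```bash
sed -i 's/^go.*/go(.4945,.052,.2966,23.6)/' sock.py; python3 sock.py wrist5.png
```

```text
t 6.25 tcp [0.4948 0.0524 0.3339] head 23.63 w 0.179 F [-0.3 -0.6 -3.1]
offset now-axes [-0.5  0.4 37.3] target-axes [-0.4  0.3 37.3] rot [-0.16 -0.2   0.03]
socket tool 1152 [[ -3.137  -18.49   215.4545]
 [ 18.0465   0.0992 217.3352]
 [ 22.9527  16.7315 246.5836]]
top face 762 [ -5.1681 -18.9791 213.3367] [ 23.1615  17.0723 220.4632] world top z 0.11709847306814324
```

View pics/wrist5.png

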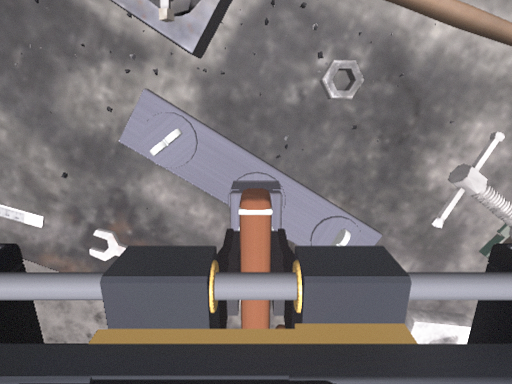

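The picture shows the socket, at columns 230–282 with its centre at 256, over the flange arc centred at about 257. That lines up, so I'll descend.

>>> send_rows(steps=[{"offset": [0, 0, 8], "delta_rot": [0, 0, 0], "gripper": 0.0}, {"offset": [0, 0, 8], "delta_rot": [0, 0, 0], "gripper": 0.0}, {"offset": [0, 0, 6], "delta_rot": [0, 0, 0], "gripper": 0.0}, {"offset": [0, 0, 0], "delta_rot": [0, 0, 0], "gripper": 0.0}])

```text
time_s: 6.7
tcp_pos: [0.4945, 0.0526, 0.3098]
ee_rot: [[0.916, 0.401, 0.002], [0.401, -0.916, 0.004], [0.003, -0.003, -1.0]]
wrist_force: [-0.3, -0.8, -2.8]
gripper_width: 0.185
```

```bash
python3 -c "
from h import *
go(.4945,.052,.2966,23.6)"
```

```text
t 6.7 tcp [0.4945 0.0526 0.3098] head 23.63 w 0.185 F [-0.3 -0.8 -2.8]
offset now-axes [-0.3  0.6 13.2] target-axes [-0.2  0.5 13.2] rot [-0.18 -0.19  0.03]
```

>>> send_rows(steps=[{"offset": [0, 0, 5], "delta_rot": [0, 0, 0], "gripper": 0.0}, {"offset": [0, 0, 4], "delta_rot": [0, 0, 0], "gripper": 0.0}, {"offset": [0, 0, 3], "delta_rot": [0, 0, 0], "gripper": 0.0}, {"offset": [0, 0, 1], "delta_rot": [0, 0, 0], "gripper": 0.0}, {"offset": [0, 0, 0], "delta_rot": [0, 0, 0], "gripper": 0.0}])

```text
time_s: 7.2
tcp_pos: [0.4951, 0.0529, 0.2967]
ee_rot: [[0.916, 0.402, 0.003], [0.402, -0.916, 0.004], [0.004, -0.002, -1.0]]
wrist_force: [-0.3, 0.1, -2.1]
gripper_width: 0.178
```

```bash
python3 -c "
from h import *
go(.4945,.052,.2966,23.6)"
```

```text
t 7.2 tcp [0.4951 0.0529 0.2967] head 23.67 w 0.178 F [-0.3  0.1 -2.1]
offset now-axes [-0.9  0.6  0. ] target-axes [-0.9  0.6  0.1] rot [-0.13 -0.24  0.07]
```

>>> send_rows(steps=[{"offset": [0, 0, 1.5], "delta_rot": [0, 0, 0], "gripper": 0.0}, {"offset": [0, 0, 1.5], "delta_rot": [0, 0, 0], "gripper": 0.0}])

```text
time_s: 7.4
tcp_pos: [0.4955, 0.053, 0.2964]
ee_rot: [[0.915, 0.403, 0.004], [0.403, -0.915, 0.003], [0.005, -0.001, -1.0]]
wrist_force: [-4.5, 0.8, 10.7]
gripper_width: 0.187
```

```bash
sed -i 's/^go.*/go(.4945,.052,.2966,23.6)/' sock.py; python3 sock.py wrist6.png; python3 -c "
from h import *
cap('scene','scene6.png');a=cv2.imread('pics/scene6.png');cv2.imwrite('pics/s6.png',cv2.resize(a[150:300,220:380],(640,600)))"
```

```text
t 7.4 tcp [0.4955 0.053  0.2964] head 23.75 w 0.187 F [-4.5  0.8 10.7]
offset now-axes [-1.3  0.5 -0.2] target-axes [-1.3  0.5 -0.2] rot [-0.06 -0.3   0.15]
socket tool 1120 [[ -3.25   -18.6853 215.3386]
 [ 17.595   -1.3694 217.2964]
 [ 22.6359  16.5381 245.4066]]
top face 751 [ -4.7373 -19.067  213.7968] [ 23.0975  16.9332 220.6042] world top z 0.07972177293137961
```

View pics/s6.png

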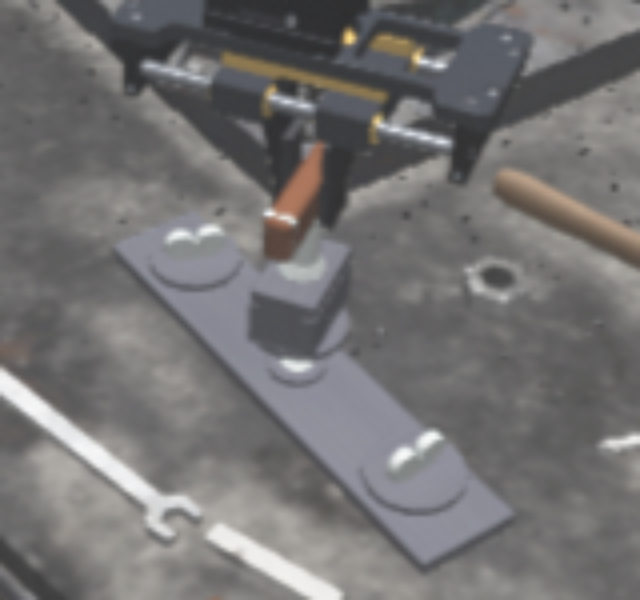

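The socket's top face is at z = 0.0797 (expected 0.080) with 13 N contact, so it is seated. I'll hold for a moment, then turn clockwise about the driver's axis.

>>> send_rows(steps=[{"offset": [0, 0, 0], "delta_rot": [0, 0, 0], "gripper": 0.0}, {"offset": [0, 0, 0.3], "delta_rot": [0, 0, 0], "gripper": 0.0}, {"offset": [0, 0, 0.3], "delta_rot": [0, 0, 0], "gripper": 0.0}, {"offset": [-0.2, 0.6, 0.5], "delta_rot": [0, 0, 7], "gripper": 0.0}, {"offset": [-0.2, 0.6, 0.5], "delta_rot": [0, 0, 7], "gripper": 0.0}, {"offset": [-0.2, 0.6, 0.5], "delta_rot": [0, 0, 7], "gripper": 0.0}, {"offset": [-0.2, 0.6, 0.5], "delta_rot": [0, 0, 7], "gripper": 0.0}])

```text
time_s: 8.2
tcp_pos: [0.4964, 0.0499, 0.2964]
ee_rot: [[0.996, -0.088, 0.009], [-0.088, -0.996, 0.001], [0.009, -0.001, -1.0]]
wrist_force: [-1.1, -0.9, 2.7]
gripper_width: 0.18
```

```bash
cat > chk.py <<'E'
from h import *
s=r.sense();p=np.array(s['tcp_pos']);R=np.array(s['ee_rot'])
print('driver ctr',(p+R@np.array([-.0049,-.001,.2526]))[:3].round(4),'moment',np.round(s['moment'],2))
go(.4945,.052,.2966,23.6-100)
E
python3 chk.py
```

```text
driver ctr [0.494  0.0515 0.0438] moment [-0.6   0.34  0.09]
t 8.2 tcp [0.4964 0.0499 0.2964] head -5.06 w 0.18 F [-1.1 -0.9  2.7]
offset now-axes [-2.1 -1.9 -0.2] target-axes [-2.5  1.4 -0.2] rot [-0.4  -0.4  71.34]
```

>>> send_rows(steps=[{"offset": [-0.7, 0.4, 0.5], "delta_rot": [-0.1, -0.15, 7], "gripper": 0.0}, {"offset": [-0.7, 0.4, 0.5], "delta_rot": [-0.1, -0.15, 7], "gripper": 0.0}, {"offset": [-0.7, 0.4, 0.5], "delta_rot": [-0.1, -0.15, 7], "gripper": 0.0}, {"offset": [-0.5, 0.4, 0.5], "delta_rot": [-0.1, -0.15, 7], "gripper": 0.0}])

```text
time_s: 8.6
tcp_pos: [0.496, 0.0474, 0.2965]
ee_rot: [[0.83, -0.558, 0.003], [-0.558, -0.83, -0.008], [0.007, 0.005, -1.0]]
wrist_force: [0.3, -2.9, 1.7]
gripper_width: 0.189
```

```bash
python3 chk.py
```

```text
driver ctr [0.4933 0.0488 0.0439] moment [-1.14 -0.23  0.09]
t 8.6 tcp [0.496  0.0474 0.2965] head -33.93 w 0.189 F [ 0.3 -2.9  1.7]
offset now-axes [-3.8 -3.  -0.1] target-axes [-4.8  0.3 -0.1] rot [ 0.12 -0.51 42.47]
```

>>> send_rows(steps=[{"offset": [-0.7, 0.7, 0.5], "delta_rot": [0, -0.1, 7], "gripper": 0.0}, {"offset": [-0.7, 0.7, 0.5], "delta_rot": [0, -0.1, 7], "gripper": 0.0}, {"offset": [-0.7, 0.7, 0.5], "delta_rot": [0, -0.1, 7], "gripper": 0.0}, {"offset": [-0.7, 0.7, 0.5], "delta_rot": [0, -0.1, 7], "gripper": 0.0}, {"offset": [-0.7, 0.7, 0.5], "delta_rot": [0, -0.1, 7], "gripper": 0.0}, {"offset": [-0.5, 0.5, 0.3], "delta_rot": [0, 0, 5], "gripper": 0.0}, {"offset": [0, 0, 0], "delta_rot": [0, 0, 0], "gripper": 0.0}])

```text
time_s: 9.3
tcp_pos: [0.4919, 0.0441, 0.2966]
ee_rot: [[0.254, -0.967, -0.002], [-0.967, -0.254, -0.013], [0.012, 0.005, -1.0]]
wrist_force: [-0.7, 0.6, -0.4]
gripper_width: 0.181
```

```bash
python3 chk.py
python3 - <<'E'
from h import *
cap('top','top7.png'); cap('wrist','wrist7.png')
a=cv2.imread('pics/top7.png');b=cv2.imread('pics/wrist7.png')
cv2.imwrite('pics/v7.png',np.hstack([cv2.resize(a[140:230,240:360],(400,300)),cv2.resize(b,(400,300))]))
E
```

```text
driver ctr [0.4912 0.0458 0.0439] moment [0.27 0.22 0.04]
t 9.3 tcp [0.4919 0.0441 0.2966] head -75.28 w 0.181 F [-0.7  0.6 -0.4]
offset now-axes [-7.  -4.5 -0.1] target-axes [-7.  -4.4 -0. ] rot [ 0.28 -0.71  1.12]
```

View pics/v7.png

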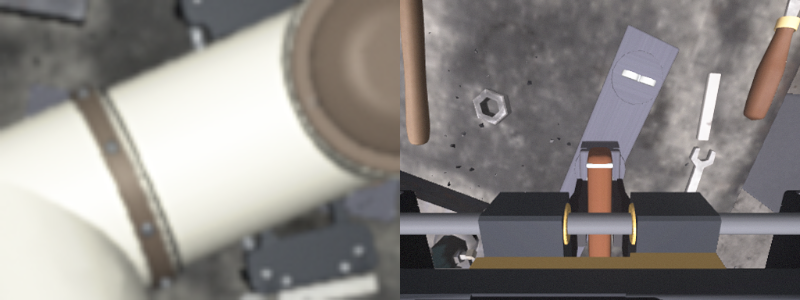

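The wrist view shows the handle still in line with the jaws after a tool turn of about 99°. I'll measure where the socket really is, then nudge it to centre if needed.

```bash
python3 sock.py wrist8.png | tail -5
python3 - <<'E'
from h import *
s=r.sense();m=np.load('pics/m.npy');z=np.load('pics/wrist8.png.npz')
W=cloud(z['d'],dict(fov_y=z['k'][0],cx=z['k'][1],cy=z['k'][2],extrinsics=z['E']));R=np.array(s['ee_rot'])
T=(W[m]-s['tcp_pos'])@R; T=T[T[:,0]>.012]; x=np.percentile(T[:,0],99.5)-.028; y=(T[:,1].min()+T[:,1].max())/2
print('centre',x,y,(s['tcp_pos']+R@np.array([x,y,.217]))[:2], 'flange .490,.051')
E
```

```text
offset now-axes [-6.9 -4.5 -0.1] target-axes [ 5.5 -6.1 -0. ] rot [  0.83  -0.27 -98.78]
socket tool 1143 [[ -5.1411 -17.5776 215.2142]
 [ 16.3644   0.9033 217.2241]
 [ 21.013   17.4616 246.4425]]
top face 752 [ -6.6694 -18.1273 212.8593] [ 21.3955  17.9819 220.7755] world top z 0.08004625554574522
centre -0.006799022385107819 6.003000043737321e-05 [0.48971841 0.04787987] flange .490,.051
```

The socket centre is at (0.4897, 0.0479), about 3 mm from the screw axis and fully down (top z 0.0800). I'll release and lift clear.

>>> send_rows(steps=[{"offset": [0, 0, 0], "delta_rot": [0, 0, 0], "gripper": 0.3}, {"offset": [0, 0, 0], "delta_rot": [0, 0, 0], "gripper": 0.5}, {"offset": [0, 0, 0], "delta_rot": [0, 0, 0], "gripper": 0.5}, {"offset": [0, 0, 0], "delta_rot": [0, 0, 0], "gripper": 0.5}, {"offset": [0, 0, -10], "delta_rot": [0, 0, 0], "gripper": 0.5}, {"offset": [0, 0, -20], "delta_rot": [0, 0, 0], "gripper": 0.5}, {"offset": [0, 0, -30], "delta_rot": [0, 0, 0], "gripper": 0.5}, {"offset": [0, 0, -30], "delta_rot": [0, 0, 0], "gripper": 0.5}, {"offset": [0, 0, -30], "delta_rot": [0, 0, 0], "gripper": 0.5}, {"offset": [0, 0, 0], "delta_rot": [0, 0, 0], "gripper": 0.5}])

```text
time_s: 10.45
tcp_pos: [0.4929, 0.0465, 0.4244]
ee_rot: [[0.26, -0.966, 0.003], [-0.966, -0.26, -0.013], [0.013, 0.001, -1.0]]
wrist_force: [0.1, -1.1, 1.0]
gripper_width: 0.502
```

Run:
```python
from h import *
s=r.sense();p,d,c=cap('wrist','wrist9.png');W=cloud(d,c);cap('scene','scene9.png')
near=np.hypot(W[...,0]-.49,W[...,1]-.05)<.06
for lo,hi in ((.07,.09),(.128,.15)):
    m=near&(W[...,2]>lo)&(W[...,2]<hi);Q=W[m];print(lo,len(Q),cv2.minAreaRect(Q[:,:2].astype(np.float32)),np.median(Q,0).round(4),Q[:,2].min(),Q[:,2].max())
a=cv2.imread('pics/scene9.png');b=cv2.imread('pics/wrist9.png')
cv2.imwrite('pics/v9.png',np.hstack([cv2.resize(a[150:300,200:400],(400,300)),cv2.resize(b,(400,300))]))
```

```text
0.07 720 ((0.4897553026676178, 0.047393541783094406), (0.03598158434033394, 0.055201563984155655), 15.513113021850586) [0.495 0.046 0.08 ] 0.07015461120556032 0.08666960940958168
0.128 1498 ((0.4895491302013397, 0.04717176780104637), (0.016523776575922966, 0.08265616744756699), 14.788583755493164) [0.4905 0.0435 0.1397] 0.12807132950937583 0.14222000226963954
```

View pics/v9.png

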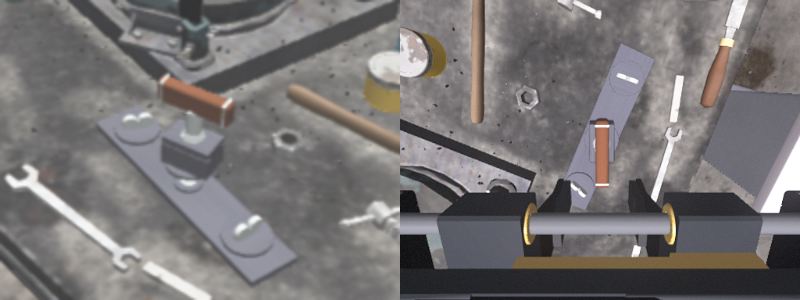

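The driver stands upright: handle centre (0.4895, 0.0472), socket centre (0.4898, 0.0474), socket top at z = 0.080. The gripper is well clear, so I'm handing in.

```bash
python3 -c "
from h import *
print(order.finish_job())"
```

```text
the job is handed in; nothing more can be done
None
```

I set the driver upright and fully down on the proud middle screw, then turned it about 99° clockwise. I let go, lifted the gripper clear and handed the job in at about 10.5 s; no verdict was reported.

- **Seating before the turn:** the socket's top face measured z = 0.0797 m against an expected 0.080, with about 13 N of contact. I held it there for several tenths of a second before turning.
- **Screw angle:** I never saw the screw itself turn. Allowing up to about 10° of wing play each way in the slot, it should have turned 79–109°, inside the 54–126° wanted.
- **Final stand:** the socket top is at 0.080 m, and the handle and socket centres agree within about 0.3 mm, so the driver is upright. It is about 3.5 mm off the measured screw axis, inside the 10 mm limit. The gripper touches nothing.
- **Disagreements:** the top camera placed the driver about 5 mm off in y compared with the wrist camera, and I used the wrist value. The driver also slid about 2 mm along the jaws during the turn. After that I relied on the camera, not the assumed grip offset, for its position.

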